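# Interlock trip check: raise the test hood to the red mark and hold it

### The arm

A 6-joint arm with a two-finger parallel gripper is mounted at the origin on a cart in front of the work surface, level with it; the furniture and walls round the work are solid. World frame = base frame: x ahead of the robot, y to its left, z up, the work surface at z = 0. Lengths are in mm, angles in rad, forces in N, time in s.
With the tool pointing down it reaches from about 275 to 750 mm from the base axis. Payload 10.2 kg.
Tool frame: the origin (TCP) lies between the finger pads; the fingertips stand 14 mm ahead of it and the grasp point (between the pads) lies 5 mm behind it (tip_reach is the distance from the TCP to the fingertips, in mm); z points along the fingers, y is the line along which they close (so a half turn about z gives the same grasp; the last joint's range is limited). The gripper opens to 85 mm and grips with 20 to 120 N. Pads are 22 mm wide; open, the fingers measure 114 mm over their backs; the gripper's body (76 mm by 85 mm) begins 54 mm behind the grasp point. The pads swing forward as they close: fully open they stand 13 mm farther back than shut.
Start: joints at [0.981, 0.313, 1.498, -0, 1.331, -0.223], TCP at [188.294, 490.078, 245.294] pointing down, gripper open.
Joint ranges: [-2.94, 2.94], [-0.97, 2.17], [0.19, 2.56], [-1.23, 4.37], [0.02, 3.11], [-2.88, 2.88]. Speed limits (rad/s): [2.39, 2.39, 3.01, 3.14, 3.14, 3.14].

### API

Orientations are given as a unit quaternion [w, x, y, z].
In Python, from rig import * gives the robot as it stands.
- The arm moves only by the tool arm_command, never from a script. Its argument "steps" is a list that holds one entry, the list of rows, each a list of 7 numbers: the opening, from 0 (shut) to 1 (fully open), then the shift along the tool's x, y, z each as a share of 0.05 m, from -1 to 1, then the turn, a rotation vector about the tool's x, y, z each as a share of 0.15 rad, from -1 to 1. A call has 1 to 8 rows; each row shifts and turns the commanded pose from where the row before left it, along the tool's axes as they then stand; what a row does not reach is not made up. A row lasts 1/8 s, in which the tool goes at most 62.5 mm and 10.7 degrees, less where a joint would pass 70% of its speed; a pose out of reach is approached as far as the arm can. A call with a number of a shift or a turn outside -1 to 1 is refused whole. A call with a gripper value outside its range is refused whole. The fingers move at their own pace and stop on an object; "squeeze" is the grip in N (left out, the last holds). Time passes only in rows, so rows that do not move let the fingers close. It gives the time, the measured TCP pose, the force, the opening and the grip force at its end, in the units of the state.
- sense(): the state, without advancing time (a new reading comes with each control period).
- capture(name): name is "side" or "top" or "wrist"; returns the picture (420x560x3 uint8, red, green, blue); there is no depth.
- get_calibration(name): a dict with "intrinsics" (3x3 intrinsics, pixels), "rvec" (rotation vector, rad) and "tvec" (3), from world to camera coordinates, as OpenCV has them; the wrist camera has in their place "T_tool_cam" (4x4, takes a point from camera to tool coordinates, whose origin is the TCP and whose axes are the flange's). Camera axes: x right, y down, z forward; pixel columns grow to the right and rows downward; lengths in mm; the calibration is good to about 2 mm. A picture is of the moment at which its call begins: read the wrist's pose just before it. get_calibration takes no time and is no camera call.
- finish_job(): hands the job in; it is judged then, once.
The state is a dict: "time_s": time; "joints": joint angles; "dq": joint speeds; "tau": joint torques, N m; "eef_pos": TCP position; "ee_rot": TCP orientation; "force": force on the tool from outside, world axes, zero at the start; "wrist_torque": the same for the moment, N m; "grip_width": opening from 0.0 (shut) to 1.0 (fully open); "grip_force": force on a finger pad.
Only numpy, scipy, OpenCV 4.12 (cv2) and the standard library are available. Lean on these libraries where they do the work, as an engineer would, in place of code of your own. Each camera call takes 0.05 s, during which the arm holds its last target. There are 200 camera calls.

### The job

We are checking at which angle the hood of this board test station trips its safety interlock: first push the pin of the blue swivel catch gently aside with a fingertip, about a quarter turn either way, until its beak is clear of the hood's lip (it is thin printed plastic and snaps at about 15 N, so neither pinch it nor pull the hood against it). Then lift the clear hood smoothly by its black handle bar until the pointer on its side stands at the red mark on the quadrant, coming up from below without swinging well past it, and finish while still holding the hood there by the bar so that I can read the meter. Keep off the clear plastic, and leave the red mark, the multimeter, the flux pot and the screwdriver where they are.

Things in the scene. Friction and masses are not known exactly. Their poses are not given: they have to be found in the camera images.
- station: Board test station: low dark grey housing, fixed, 280 (x) x 230 (y) x 36 mm high; origin at the centre of its underside, x to its back, y to the left seen from the front, z up. The clear hood, hinged along the back, covers all but the front 55 mm of the top (the ledge: blue catch at its right, two 13 mm high test sockets at its left).
- hinge_mid (a point): Middle of the hood's hinge axis, which runs along the station's y; fixed to the station at x = +105, y = 0, z = 42 mm.
- hood (a joint): Opening angle of the hood in rad: 0 shut, grows as the front rises, stop at 1.25. About 0.4 to 0.7 kg; the hinge is nearly frictionless, so the hood falls shut when let go at any angle. Hood 190 mm wide and deep; shut, its clear top is 95 mm above the bench, and a flat lip 3 mm thick juts 16 mm forward from the foot of its front wall.
- window: The clear plastic shell of the hood, not to be pressed on (10 N at most); origin on the hinge axis. Its top face is 53 mm above the hinge axis when shut.
- handle: Black handle on the hood's top near its front: straight round bar, 12 mm diameter, along the station's y, 90 mm free between two posts, bar centre 34 mm above the clear top (129 mm above the bench when shut). This frame's origin is on the hinge axis, not at the bar. The round bar can turn between the finger pads, so the tool may keep pointing down while the hood swings.
- handle_mid (a point): Centre of the handle bar; with the hood shut it is 155 mm in front of and 87 mm above the hinge axis (178 mm from it); it moves with the hood.
- pointer (a point): Tip of the black pointer with a white line on the left side of the hood's frame, 108 mm from the hinge axis, in the quadrant's plane; its x axis points along the pointer's radius towards the hinge. With the hood shut it is level with the hinge axis.
- mark (a joint): Angle in rad, on the hood's scale, at which the red mark is clamped on the quadrant (0.45 to 0.75); the hood stands at the mark when joint hood equals it. Must not be shifted. The quadrant is an upright flat aluminium arc at the station's left side (y = +110 mm), 108 to 126 mm from the hinge axis, with black ticks every 5 degrees; its top is 160 mm above the bench.
- mark_tip (a point): Inner tip of the red mark (a red block 26 x 9 x 10 mm with a small steel thumbscrew, riding on the arc), 108 mm from the hinge axis; its x axis points along its radius towards the hinge, its z axis the way in which the hood opens.
- swivel (a joint): Angle of the blue catch in rad about its upright pivot screw: 0 when the beak points back over the hood's lip and the tail to the front; grows counter-clockwise seen from above (pin goes to the right); turns 1.8 either way; within 0.3 of 0 at the start. Beyond 1.15 either way the beak is clear of the lip. Stays where it is left; about 1 N at the pin turns it.
- catch: The blue plastic catch on the ledge (tail, pin and beak); its origin lies at the pivot screw on the ledge's top, its x axis points along the beak. The tail is 42 mm long from pivot to pin, 10 mm wide, its top 13 mm above the ledge. Breaks if pressed with more than 15 N.
- catch_pin (a point): Top of the catch's upright round finger pin, 11 mm diameter, 45 mm above the ledge (81 mm above the bench), 42 mm from the pivot; the pin is free on all sides, from 13 mm above the ledge up. At 0 it overhangs the front edge of the ledge by 7 mm.
- catch_pivot (a point): Pivot of the catch on the ledge's top, station x = -105, y = -65, z = 36 mm. The lip's front edge is 14 mm behind it.
- multimeter: Yellow and black hand multimeter, 146 x 75 x 41 mm, loose, lying to the left of the station; origin at the centre of its underside. Leave alone.
- screwdriver_blue: Blue precision screwdriver, 140 mm long along its y, 13 mm thick, loose, lying in front of the station; origin at the middle of its underside. Leave alone.
- flux_pot: Small white pot with a cream screw lid, 49 mm diameter, 26 mm high, loose, standing to the right of the station's back; origin at the centre of its underside. Leave alone.

How it is judged:
By the outcome, as a careful person would: the job done as asked, in the order asked, and still so for the second after the job is handed in, while the arm keeps its last pose, push and grip.
It also fails if it takes over 54 s, if anything falls off the work surface, if the arm or the gripper's body presses on something with over 40 N, if the wrist force passes 120 N, or if a joint passes its speed limit or range.

## Working session

There is one attempt and no reset: what is moved stays moved. The work goes in short steps, Python scripts to look and compute and a tool call to move; the robot and the scene stay as the last step left them, time stands still between calls to the robot, and variables do not carry over. Pictures are saved under pics/ and viewed, at most 10 in all, crops included, and the job is handed in when it is done.

Besides the shell and the picture viewer there is one more tool, called after ">>>" as name(argument=value, ...) on one line, values as JSON. arm_command: Moves the arm, as the interface text tells. Its arguments: {"type":"object","properties":{"steps":{"type":"array"},"squeeze":{"type":"number"}},"required":["steps"]}

```bash
mkdir -p pics
cat > h.py <<'E'
from rig import *
import numpy as np, cv2
from scipy.spatial.transform import Rotation as R
def cam(n):
    c=get_calibration(n);K=np.array(c["intrinsics"])
    if n=="wrist":
        s=sense();q=s["ee_rot"];T=np.eye(4);T[:3,:3]=R.from_quat([q[1],q[2],q[3],q[0]]).as_matrix();T[:3,3]=s["eef_pos"]
        W=T@np.array(c["T_tool_cam"]);return K,W[:3,:3].T,-W[:3,:3].T@W[:3,3]
    Rm=cv2.Rodrigues(np.array(c["rvec"],float))[0];return K,Rm,np.array(c["tvec"],float).ravel()
def ray(C,uv):
    K,Rm,t=C;d=Rm.T@np.linalg.solve(K,[uv[0],uv[1],1]);return -Rm.T@t,d/np.linalg.norm(d)
def onz(C,uv,z):
    o,d=ray(C,uv);return o+d*(z-o[2])/d[2]
def proj(C,p):
    K,Rm,t=C;x=K@(Rm@np.array(p,float)+t);return x[:2]/x[2]
def save(n,img): cv2.imwrite(f"pics/{n}.png",cv2.cvtColor(img,cv2.COLOR_RGB2BGR))
E
python3 - <<'E'
from h import *
s=sense();print(s)
a=capture("side");b=capture("top")
save("side0",a);save("top0",b)
for n in("side","top"):
    C=cam(n);print(n,-C[1].T@C[2],C[0][0,0])
E
```

```text
{'time_s': 0.0, 'joints': array([ 9.80607801e-01,  3.13454318e-01,  1.49842447e+00, -2.16139632e-05,
        1.33098492e+00, -2.23411282e-01]), 'dq': array([-1.02253081e-03,  5.35390529e-04, -1.48660750e-03,  3.20376979e-04,
       -6.09927570e-04,  9.49674735e-05]), 'tau': array([ 1.81959625e-03, -4.12274730e+01, -2.59742421e+01, -1.15153121e-04,
        4.14130365e-03,  5.86075930e-05]), 'eef_pos': array([188.15894967, 489.87505165, 244.73759754]), 'ee_rot': array([-2.41821397e-04,  1.82359846e-01,  9.83231652e-01, -5.87816687e-04]), 'force': array([0.92762385, 0.01416685, 0.34581178]), 'wrist_torque': array([ 0.03927817, -0.02952945, -0.04825595]), 'grip_force': 0.0, 'grip_width': 1.0016939974925154}
side [ 296.53345887 1355.30812153  671.91567852] 490.30640188446574
top [406.89144625 319.92241269 978.58035007] 401.8086292438713
```

View pics/side0.png

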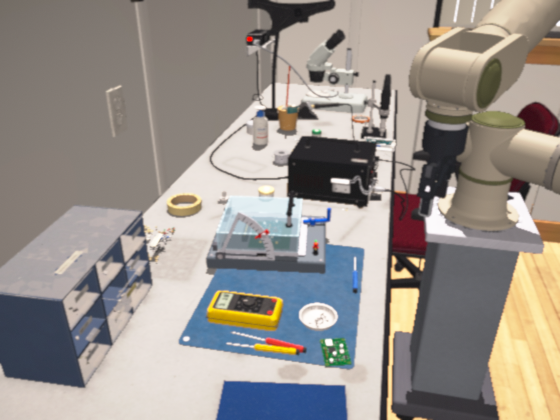

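View pics/top0.png

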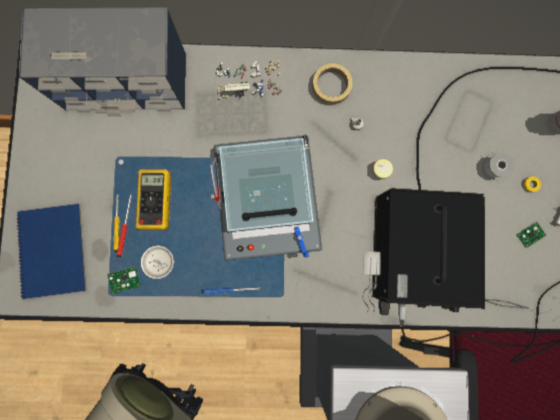

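The side view shows the station around (265,235). The top view shows the handle bar at about (245-297, 213), the blue catch at about (301,240), and a black power supply to the right of the station. I'll crop both views to measure.

Run:
```python
from h import *
a=cv2.imread("pics/side0.png");b=cv2.imread("pics/top0.png")
t=cv2.resize(b[125:270,200:340],None,fx=4,fy=4,interpolation=cv2.INTER_CUBIC)
s=cv2.resize(a[180:280,200:340],None,fx=5,fy=5,interpolation=cv2.INTER_CUBIC)
cv2.imwrite("pics/tc.png",t);cv2.imwrite("pics/sc.png",s)
C=cam("top")
for uv,z in [((223,258),36),((321,247),36),((308,135),36),((214,145),36),((245,215),129),((297,211),129),((380,192),0),((383,305),0)]:print(uv,onz(C,uv,z).round())
```

```text
(223, 258) [399. 424.  36.]
(321, 247) [431. 196.  36.]
(308, 135) [700. 231.  36.]
(214, 145) [668. 457.  36.]
(245, 215) [492. 371. 129.]
(297, 211) [504. 261. 129.]
(380, 192) [572.  47.   0.]
(383, 305) [298.  41.   0.]
```

View pics/tc.png

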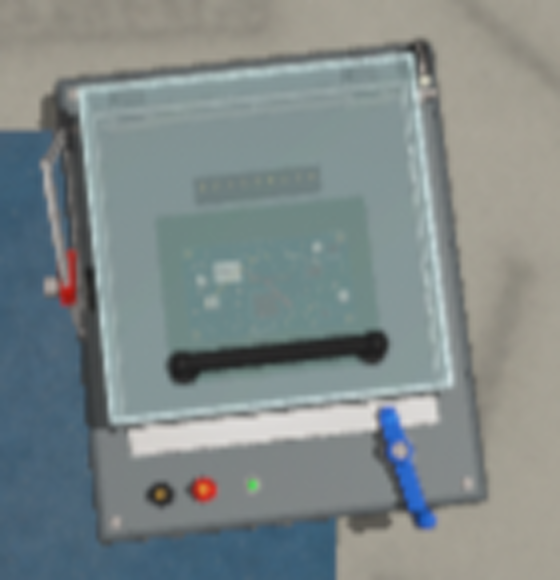

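View pics/sc.png

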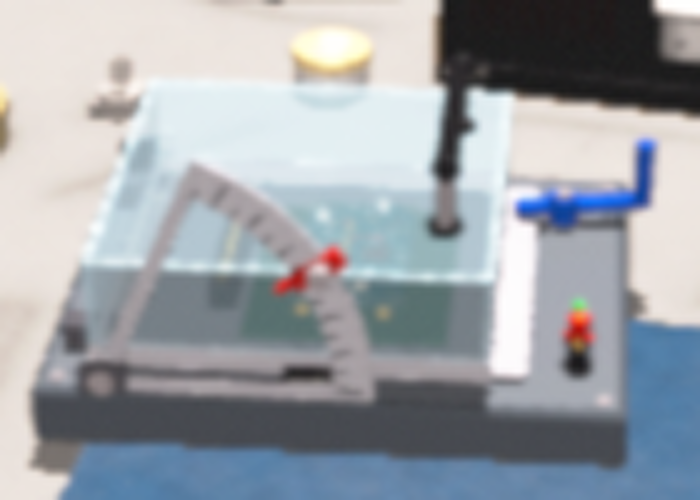

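The top crop gives clear corners, the bar from (183,367) to (373,346), the pivot screw at (400,451) and the pin end at (427,520). The side crop shows the red mark at (280-345, 250-292) on the arc, its tip at about (280,288), and the hinge boss at (100,378).

```bash
cat >> h.py <<'E'
def red(img):
    h=cv2.cvtColor(img,cv2.COLOR_RGB2HSV);return ((h[...,0]<8)|(h[...,0]>172))&(h[...,1]>140)&(h[...,2]>90)
def blue(img):
    h=cv2.cvtColor(img,cv2.COLOR_RGB2HSV);return (h[...,0]>105)&(h[...,0]<125)&(h[...,1]>190)&(h[...,2]>120)
E
python3 - <<'E'
from h import *
from scipy.optimize import least_squares
C=cam("top");S=cam("side")
tp=lambda x,y:np.array([x/4+200-.375,y/4+125-.375]); sp=lambda x,y:np.array([x/5+200-.4,y/5+180-.4])
# station pts
P=[("top",tp(103,540),(-140,115,36)),("top",tp(485,498),(-140,-115,36)),("top",tp(278,356.5),(-50,0,129)),("top",tp(400,451),(-105,-65,51)),
("side",sp(627,412),(-140,115,36)),("side",sp(36,400),(140,115,36)),("side",sp(627,463),(-140,115,0)),("side",sp(100,380),(105,110,42))]
cs={"top":C,"side":S}
def w(p,q): c,s=np.cos(p[2]),np.sin(p[2]);return np.array([p[0]+c*q[0]-s*q[1],p[1]+s*q[0]+c*q[1],q[2]])
f=lambda p:np.concatenate([proj(cs[n],w(p,q))-u for n,u,q in P])
r=least_squares(f,[550,327,-.12],loss="soft_l1");print(r.x,r.fun.reshape(-1,2).round(1))
p=r.x;np.save("st.npy",p)
print("handle",w(p,(-50,0,129)),"pivot",w(p,(-105,-65,36)),"hinge",w(p,(105,0,42)))
a,b=[cv2.cvtColor(cv2.imread(f"pics/{n}.png"),cv2.COLOR_BGR2RGB) for n in("side0","top0")]
o,d=ray(S,sp(280,288));n=np.array([-np.sin(p[2]),np.cos(p[2]),0])
for yy in (105,110,115):
  for nm,uv in (("tip",sp(280,288)),("outer",sp(343,258)),("mid",sp(313,272))):
    o,d=ray(S,uv);A=w(p,(0,yy,0));x=o+d*(n@(A-o))/(n@d);H=w(p,(105,0,42))
    e=np.array([np.cos(p[2]),np.sin(p[2]),0]);u=-(x-H)@e;v=x[2]-42;print(yy,nm,u,v,np.hypot(u,v),np.arctan2(v,u))
# pin: triangulate
m=blue(a);ys,xs=np.nonzero(m[180:240,290:345]);print("side blue",xs.min()+290,xs.max()+290,ys.min()+180,ys.max()+180)
u1=sp(646,145);u2=tp(427,521)
o1,d1=ray(S,u1);o2,d2=ray(C,u2)
k=np.linalg.lstsq(np.c_[d1,-d2],o2-o1,rcond=None)[0];print("pin",o1+k[0]*d1,o2+k[1]*d2,"onz",onz(C,u2,81),onz(S,u1,81))
for sw in np.arange(-.3,.31,.1):
  q=(-105-42*np.cos(sw),-65-42*np.sin(sw),81);print(sw.round(1),w(p,q).round(),proj(C,w(p,q)).round(1),proj(S,w(p,q)).round(1))
print(u2,u1)
E
```

```text
[5.47389211e+02 3.27159756e+02 1.48939974e-01] [[-0.8  1.6]
 [ 1.6  0.1]
 [ 0.1 -0.9]
 [ 0.3 -0.7]
 [ 0.8  1. ]
 [-1.9 -1.3]
 [ 0.1  3.6]
 [ 0.5 -0.1]]
handle [497.94276486 319.74025976 129.        ] pivot [453.19701885 247.29843335  36.        ] hinge [651.22674911 342.74069826  42.        ]
105 tip 83.1947776530432 50.221322515922225 97.17794124176316 0.5431060061977939
105 outer 112.06308317123596 67.26423092521225 130.70046431364975 0.5405925795352479
105 mid 98.3787381304647 59.33482947863888 114.88689266144203 0.5427152675198345
110 tip 83.8128919518589 53.27559219477337 99.31208174757879 0.5662204954302331
110 outer 112.52909733433273 70.22870563218783 132.64565142383003 0.5579473599772073
110 mid 98.9168518054852 62.34108228843502 116.92285538765185 0.5623565489247908
115 tip 84.43100625067471 56.329861873624395 101.49703520400523 0.5883512089808394
115 outer 112.99511149742943 73.19318033916329 134.62962850159616 0.5747955926963128
115 mid 99.45496548050573 65.34733509823104 119.00237125019436 0.5813184897817377
side blue 304 329 209 223
pin [411.14103108 234.22850067  79.03896444] [411.63804844 234.28054396  79.03663221] onz [411.62768838 234.46746816  81.        ] [410.76194801 237.93665273  81.        ]
-0.3 [412. 254.  81.] [297.8 254.6] [327.7 211.4]
-0.2 [411. 249.  81.] [299.6 254.9] [328.  210.6]
-0.1 [411. 245.  81.] [301.5 254.9] [328.2 209.9]
0.0 [412. 241.  81.] [303.4 254.8] [328.3 209.1]
0.1 [412. 237.  81.] [305.3 254.5] [328.2 208.4]
0.2 [414. 233.  81.] [307.1 253.9] [327.9 207.6]
0.3 [415. 229.  81.] [308.8 253.3] [327.5 206.9]
[306.375 254.875] [328.8 208.6]
```

>>> arm_command(steps=[[[0,0,0,0,0,0,0.9],[0,0,0,0,0,0,0.9],[0,0,0,0,0,0,0.9],[0,0,0,0,0,0,0.9],[0,0,0,0,0,0,0.9],[0,0,0,0,0,0,0.9],[0,0,0,0,0,0,0.9],[0,0,0,0,0,0,0.75]]])

```text
time_s: 1.1
eef_pos: [188.2, 489.9, 244.9]
ee_rot: [0.0, 0.655, 0.756, -0.0]
force: [0.3, 0.1, -0.0]
grip_width: 0.003
grip_force: 0.0
```

```bash
cat >> h.py <<'E'
def w(p,q): c,s=np.cos(p[2]),np.sin(p[2]);return np.array([p[0]+c*q[0]-s*q[1],p[1]+s*q[0]+c*q[1],q[2]])
def tool():
    s=sense();q=s["ee_rot"];return np.array(s["eef_pos"]),R.from_quat([q[1],q[2],q[3],q[0]]).as_matrix()
E
cat > plan.py <<'E'
from h import *
p=np.load("st.npy");x,M=tool();print(x,M.round(3).tolist(),sense()["joints"].round(2),sense()["force"].round(1))
last=x
def c(sw):
    t=np.array([np.sin(sw),-np.cos(sw)]);rho=min(14.5/max(abs(t[0]),1e-3),11/abs(t[1]))
    pin=np.array([-105-42*np.cos(sw),-65-42*np.sin(sw)]);return pin-t*(5.5+rho)
a=c(.13)
pts=[("hover",(a[0],a[1]+13,180)),("down",(a[0],a[1]+13,74))]+[(round(s,2),(*c(s),74)) for s in (.13,.3,.5,.7,.9,1.0,1.1,1.2,1.3,1.4,1.5)]
for n,q in pts:
    g=w(p,q);print(n,g.round(1),"tool",((M.T@(g-last))/50).round(3));last=g
E
python3 plan.py
```

```text
[188.18517416 489.9316877  244.94460477] [[-0.142, 0.99, -0.0], [0.99, 0.142, -0.001], [-0.001, -0.001, -1.0]] [ 0.98  0.31  1.5  -0.    1.33  0.84] [ 0.3  0.1 -0. ]
hover [406.3 264.5 180. ] tool [-5.081  3.679  1.3  ]
down [406.3 264.5  74. ] tool [1.00e-03 1.00e-03 2.12e+00]
0.13 [408.3 251.7  74. ] tool [-0.26   0.002  0.   ]
0.3 [408.  244.4  74. ] tool [-0.143 -0.026  0.   ]
0.5 [408.8 236.3  74. ] tool [-0.163 -0.006  0.   ]
0.7 [410.5 228.9  74. ] tool [-0.151  0.012  0.   ]
0.9 [412.2 222.5  74. ] tool [-0.133  0.014  0.   ]
1.0 [415.3 218.3  74. ] tool [-0.091  0.05   0.   ]
1.1 [419.3 214.3  74. ] tool [-0.089  0.068  0.   ]
1.2 [423.4 211.   74. ] tool [-0.079  0.073  0.   ]
1.3 [427.7 208.1  74. ] tool [-0.069  0.077  0.   ]
1.4 [432.1 205.8  74. ] tool [-0.059  0.08  -0.   ]
1.5 [436.5 203.9  74. ] tool [-0.05   0.082 -0.   ]
```

>>> arm_command(steps=[[[0,-0.635,0.46,0.16,0,0,0],[0,-0.635,0.46,0.16,0,0,0],[0,-0.635,0.46,0.16,0,0,0],[0,-0.635,0.46,0.16,0,0,0],[0,-0.635,0.46,0.16,0,0,0],[0,-0.635,0.46,0.16,0,0,0],[0,-0.635,0.46,0.16,0,0,0],[0,-0.635,0.46,0.16,0,0,0]]])

```text
time_s: 2.1
eef_pos: [408.1, 264.6, 180.8]
ee_rot: [-0.0, 0.653, 0.757, -0.0]
force: [-0.3, 0.4, -0.4]
grip_width: -0.002
grip_force: 0.0
```

```bash
python3 plan.py | head -4
python3 - <<'E'
from h import *
C=cam("wrist");img=capture("wrist");save("w1",img)
p=np.load("st.npy")
for n,q in (("pin.13",(-146.6,-70.4,81)),("piv",(-105,-65,50)),("bar",(-50,0,129)),("FL",(-140,115,36))):print(n,proj(C,w(p,q)).round())
E
```

```text
[408.06022925 264.58813256 180.83722915] [[-0.146, 0.989, -0.0], [0.989, 0.146, -0.0], [-0.0, -0.0, -1.0]] [0.33 0.29 1.7  0.   1.15 0.19] [-0.3  0.4 -0.4]
hover [406.3 264.5 180. ] tool [ 0.004 -0.035  0.017]
down [406.3 264.5  74. ] tool [0.00e+00 1.00e-03 2.12e+00]
0.13 [408.3 251.7  74. ] tool [-0.26   0.001  0.   ]
pin.13 [282. 255.]
piv [329. 233.]
bar [447. 182.]
FL [290.   3.]
```

View pics/w1.png

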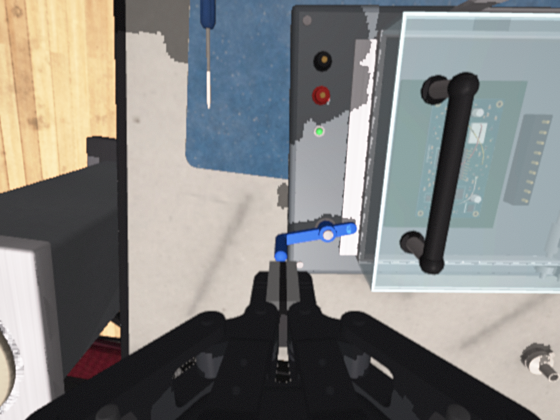

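The wrist view agrees with the estimates: pin top at about (281,254), pivot at (328,234), bar middle at about (448,177). I'm going down to the left of the pin.

>>> arm_command(steps=[[[0,0,-0.035,0.3,0,0,0],[0,0,0,0.4,0,0,0],[0,0,0,0.45,0,0,0],[0,0,0,0.45,0,0,0],[0,0,0,0.35,0,0,0],[0,0,0,0.18,0,0,0],[0,0,0,0,0,0,0]]])

```text
time_s: 3.02
eef_pos: [405.5, 265.4, 74.6]
ee_rot: [-0.0, 0.653, 0.757, -0.0]
force: [-0.8, -1.0, 1.0]
grip_width: -0.001
grip_force: 0.0
```

```bash
python3 plan.py | sed -n '1p;3,5p'
python3 - <<'E'
from h import *
C=cam("wrist");img=capture("wrist");save("w2",img);save("w2c",img[150:420,130:450])
p=np.load("st.npy")
for n,q in (("pin.13",(-146.6,-70.4,81)),("pinbase",(-146.6,-70.4,49)),("piv",(-105,-65,50))):print(n,proj(C,w(p,q)).round())
x,M=tool();print("tip",proj(C,x+M[:,2]*14))
E
```

```text
[405.4690833  265.40291583  74.55873673] [[-0.146, 0.989, -0.001], [0.989, 0.146, -0.0], [-0.0, -0.001, -1.0]] [0.34 0.44 1.81 0.   0.89 0.19] [-0.8 -1.   1. ]
down [406.3 264.5  74. ] tool [0.00e+00 2.00e-03 2.12e+00]
0.13 [408.3 251.7  74. ] tool [-0.26   0.001  0.   ]
0.3 [408.  244.4  74. ] tool [-0.143 -0.027  0.   ]
pin.13 [287. 355.]
pinbase [286. 314.]
piv [359. 307.]
tip [281.38187429 278.21290892]
```

View pics/w2c.png

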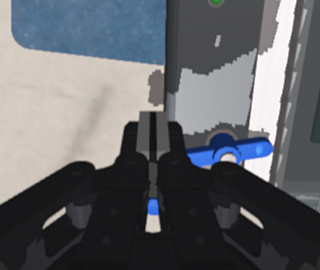

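The fingers are to the left of the pin, which shows behind them at (155,207) in the crop. I'm starting the push.

>>> arm_command(steps=[[[0,-0.09,0.02,0,0,0,0],[0,-0.09,0,0,0,0,0],[0,-0.09,0,0,0,0,0],[0,-0.08,-0.015,0,0,0,0],[0,-0.08,-0.01,0,0,0,0],[0,-0.08,0,0,0,0,0],[0,-0.08,0,0,0,0,0],[0,-0.08,0.01,0,0,0,0]]])

```text
time_s: 4.08
eef_pos: [410.9, 232.1, 74.8]
ee_rot: [0.0, 0.653, 0.757, 0.0]
force: [0.3, 2.8, -0.4]
grip_width: -0.002
grip_force: 0.6
```

>>> arm_command(steps=[[[0,-0.07,0,0,0,0,0],[0,-0.07,0.01,0,0,0,0],[0,-0.07,0.01,0,0,0,0],[0,-0.09,0.05,0,0,0,0],[0,-0.09,0.07,0,0,0,0],[0,-0.08,0.07,0,0,0,0]]])

```text
time_s: 4.82
eef_pos: [424.7, 210.2, 74.7]
ee_rot: [-0.0, 0.653, 0.757, -0.0]
force: [0.1, 0.7, 0.7]
grip_width: 0.002
grip_force: 0.3
```

>>> arm_command(steps=[[[0,-0.07,0.08,0,0,0,0],[0,-0.06,0.08,0,0,0,0],[0,-0.05,0.08,0,0,0,0],[0,0,0,0,0,0,0]]])

```text
time_s: 5.32
eef_pos: [438.2, 203.3, 74.8]
ee_rot: [0.0, 0.654, 0.757, 0.0]
force: [0.0, 0.5, -0.4]
grip_width: -0.0
grip_force: 0.0
```

Run:
```python
from h import *
C=cam("wrist");img=capture("wrist");a=capture("top");save("w3",img);save("t3",a)
c=np.zeros((420,720,3),np.uint8);c[:300,:320]=img[120:420,130:450];c[:400,320:720]=cv2.resize(a[190:290,250:350],None,fx=4,fy=4);save("c3",c)
p=np.load("st.npy");T=cam("top")
for sw in (.9,1.1,1.2,1.4,1.5):print(sw,proj(T,w(p,(-105-42*np.cos(sw),-65-42*np.sin(sw),81))),proj(T,w(p,(-105+15*np.cos(sw),-65+15*np.sin(sw),49))))
```

```text
0.9 [317.10827692 245.85214172] [294.29485005 233.27333243]
1.1 [318.69588521 242.45300476] [293.7398584  234.43922586]
1.2 [319.22615029 240.65046752] [293.55239814 235.05885971]
1.4 [319.73455609 236.93002976] [293.36705921 236.34069339]
1.5 [319.70823241 235.04940705] [293.37110538 236.99009907]
```

View pics/c3.png

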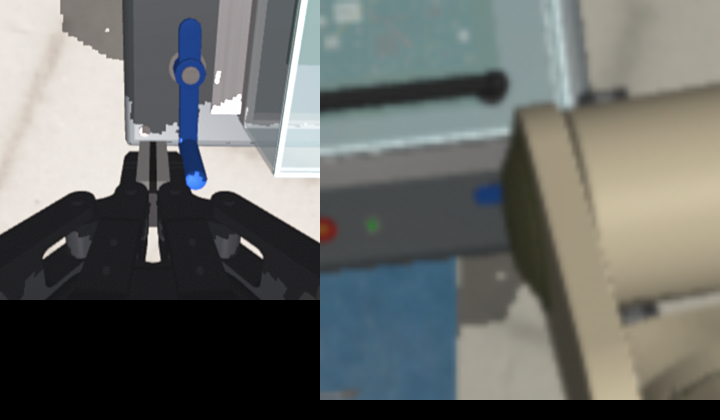

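The catch now stands at about 1.5 rad, parallel to the lip and clear of it. I'm backing off, rising, opening and moving over the bar.

>>> arm_command(steps=[[[0,0,-0.2,0,0,0,0],[0,0,0,-0.6,0,0,0],[0,0,0,-0.8,0,0,0],[0.6,0,0,-0.8,0,0,0],[0.6,0,0,-0.3,0,0,0]]])

```text
time_s: 6.05
eef_pos: [427.8, 202.1, 201.9]
ee_rot: [0.001, 0.653, 0.757, 0.001]
force: [-0.1, 0.4, -0.3]
grip_width: 0.419
grip_force: 0.0
```

>>> arm_command(steps=[[[0.6,0.35,0.29,0,0,0,0],[0.6,0.36,0.29,0,0,0,0],[0.6,0.36,0.29,0,0,0,0],[0.6,0.36,0.29,0,0,0,0],[0.6,0.35,0.28,0,0,0,0],[0.6,0.35,0.28,0,0,0,0],[0.6,0,0,0,0,0,0]]])

```text
time_s: 6.92
eef_pos: [497.0, 320.4, 199.3]
ee_rot: [-0.0, 0.653, 0.757, -0.0]
force: [-0.3, -0.5, 0.4]
grip_width: 0.598
grip_force: 0.0
```

Run:
```python
from h import *
C=cam("wrist");img=capture("wrist");save("w4",img)
p=np.load("st.npy");x,M=tool()
for y in(-45,0,45):print("bar",proj(C,w(p,(-50,y,129))).round())
t=w(p,(-50,0,126));print(x,(M.T@(t-x)/50).round(3),sense()["grip_width"],M.round(3).tolist())
```

```text
bar [283. 293.]
bar [282. 236.]
bar [282. 171.]
[496.77062325 319.7885173  199.37638332] [-0.004  0.024  1.468] 0.5966079321583571 [[-0.147, 0.989, -0.001], [0.989, 0.147, -0.001], [-0.0, -0.001, -1.0]]
```

View pics/w4.png

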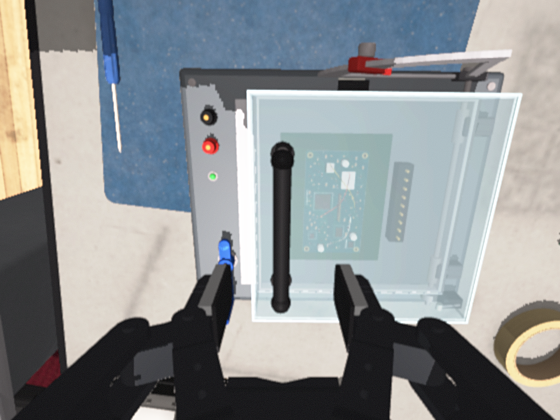

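The bar is vertical in the picture at u=282, v=155-303, centred between the fingers and matching the prediction. I'm going down, then closing.

>>> arm_command(steps=[[[0.6,0,0.02,0.3,0,0,0],[0.6,0,0,0.4,0,0,0],[0.6,0,0,0.4,0,0,0],[0.6,0,0,0.25,0,0,0],[0.6,0,0,0.12,0,0,0],[0.6,0,0,0,0,0,0]]])

```text
time_s: 7.72
eef_pos: [498.4, 319.9, 126.2]
ee_rot: [-0.0, 0.653, 0.757, -0.0]
force: [0.0, 1.2, 0.5]
grip_width: 0.601
grip_force: 0.0
```

>>> arm_command(steps=[[[0,0,0,0,0,0,0],[0,0,0,0,0,0,0],[0,0,0,0,0,0,0],[0,0,0,0,0,0,0],[0,0,0,0,0,0,0],[0,0,0,0,0,0,0]]], squeeze=40)

```text
time_s: 8.48
eef_pos: [496.2, 319.8, 126.8]
ee_rot: [-0.002, 0.653, 0.757, -0.002]
force: [-14.4, -4.0, 10.5]
grip_width: 0.125
grip_force: 39.3
```

```bash
cat > lift.py <<'E'
from h import *
p=np.load("st.npy");x,M=tool();s=sense();print(x,s["grip_width"],s["grip_force"],s["force"].round(1))
e=np.array([np.cos(p[2]),np.sin(p[2]),0]);H=w(p,(105,0,42))
r=x-M[:,2]*5-H;print("bar rel",r@e,r[2],"angle by arm",np.arctan2(r[2],-r@e)-np.arctan2(87,155))
E
python3 lift.py
python3 - <<'E'
import numpy as np
last=None
for t in np.arange(0,.66,.05):
    a=t+np.arctan2(87,155);q=np.array([-177.7*np.cos(a),177.7*np.sin(a)])
    if last is not None: print(round(t,2),((q-last)/50).round(3))
    last=q
E
```

```text
[496.18554679 319.78198688 126.79214448] 0.1252297365826445 39.32207107543945 [-14.4  -4.   10.5]
bar rel -156.70239314600474 89.7920577010241 angle by arm 0.008867487927482931
0.05 [0.091 0.153]
0.1 [0.098 0.148]
0.15 [0.106 0.143]
0.2 [0.113 0.137]
0.25 [0.119 0.132]
0.3 [0.126 0.126]
0.35 [0.132 0.119]
0.4 [0.138 0.112]
0.45 [0.143 0.105]
0.5 [0.148 0.098]
0.55 [0.153 0.09 ]
0.6 [0.157 0.083]
0.65 [0.161 0.075]
```

The bar is gripped at about 39 N. I'm easing off the x preload and lifting along the arc.

>>> arm_command(steps=[[[0,0,-0.02,-0.03,0,0,0],[0,0,0.015,-0.05,0,0,0],[0,0,0.045,-0.077,0,0,0],[0,0,0.047,-0.075,0,0,0],[0,0,0.049,-0.074,0,0,0],[0,0,0.052,-0.072,0,0,0]]])

```text
time_s: 9.22
eef_pos: [507.6, 321.3, 145.5]
ee_rot: [-0.0, 0.653, 0.757, -0.001]
force: [-5.0, -1.0, -1.5]
grip_width: 0.122
grip_force: 39.0
```

```bash
python3 lift.py
```

```text
[507.56457867 321.29803484 145.47237632] 0.12206403951757376 39.0237432718277 [-5.  -1.  -1.5]
bar rel -145.2478775379548 108.472372920108 angle by arm 0.129985459843991
```

>>> arm_command(steps=[[[0,0,0.054,-0.07,0,0,0],[0,0,0.056,-0.069,0,0,0],[0,0,0.058,-0.067,0,0,0],[0,0,0.06,-0.066,0,0,0],[0,0,0.061,-0.064,0,0,0],[0,0,0.063,-0.063,0,0,0],[0,0,0.065,-0.061,0,0,0],[0,0,0.066,-0.06,0,0,0]]])

```text
time_s: 10.22
eef_pos: [530.8, 324.6, 172.6]
ee_rot: [-0.0, 0.653, 0.757, -0.001]
force: [-12.5, -4.7, 7.4]
grip_width: 0.126
grip_force: 39.2
```

```bash
python3 lift.py
```

```text
[530.80142589 324.56483969 172.55367844] 0.12590981946269186 39.21391010284424 [-12.5  -4.7   7.4]
bar rel -121.77673571994941 135.5536605714834 angle by arm 0.3274149217630855
```

>>> arm_command(steps=[[[0,0,0.055,-0.07,0,0,0],[0,0,0.055,-0.07,0,0,0],[0,0,0.06,-0.058,0,0,0],[0,0,0.04,-0.035,0,0,0],[0,0,0,0,0,0,0]]])

```text
time_s: 10.85
eef_pos: [542.4, 326.2, 183.1]
ee_rot: [0.0, 0.654, 0.757, 0.0]
force: [-2.4, -4.2, -0.4]
grip_width: 0.123
grip_force: 39.1
```

```bash
python3 lift.py
python3 - <<'E'
from h import *
a=capture("side");save("s5",a);save("s5c",cv2.resize(a[185:275,205:305],None,fx=6,fy=6,interpolation=cv2.INTER_CUBIC))
b=capture("wrist");save("w5",b)
E
```

```text
[542.38005236 326.15344807 183.13428432] 0.12338906740138378 39.13883149623871 [-2.4 -4.2 -0.4]
bar rel -110.10584182190773 146.13428266648086 angle by arm 0.41361659172549536
```

View pics/s5c.png

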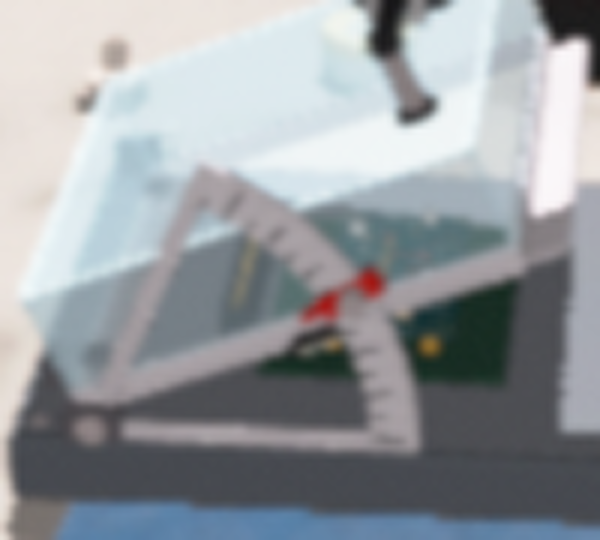

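The side crop shows the black pointer just below the red mark: pointer at about (295-345, 330-350), mark at (302-385, 280-318), hinge boss at (92,430). I'll triangulate the mark across three views.

Run:
```python
from h import *
p=np.load("st.npy");ld=lambda n:cv2.cvtColor(cv2.imread(f"pics/{n}.png"),cv2.COLOR_BGR2RGB)
def wc(pos,M):
    c=get_calibration("wrist");T=np.eye(4);T[:3,:3]=M;T[:3,3]=pos;W=T@np.array(c["T_tool_cam"]);return np.array(c["intrinsics"]),W[:3,:3].T,-W[:3,:3].T@W[:3,3]
W4=wc([496.77,319.79,199.38],np.array([[-.147,.989,-.001],[.989,.147,-.001],[0,-.001,-1.]]))
def st(x):
    c,s=np.cos(p[2]),np.sin(p[2]);d=x-np.array([p[0],p[1],0]);return np.array([c*d[0]+s*d[1],-s*d[0]+c*d[1],x[2]])
obs=[]
for n,C,(u0,u1,v0,v1) in (("side0",cam("side"),(250,275,225,245)),("s5",cam("side"),(250,275,225,245)),("top0",cam("top"),(208,222,180,205)),("w4",W4,(340,400,40,85))):
    m=red(ld(n))[v0:v1,u0:u1];ys,xs=np.nonzero(m);c=np.array([xs.mean()+u0,ys.mean()+v0])
    r=cv2.minAreaRect(np.c_[xs+u0,ys+v0].astype(np.float32));print(n,len(xs),c.round(1),cv2.boxPoints(r).round(1).tolist());obs.append((C,c))
for ii in ([0,2],[0,3],[0,2,3]):
    A=0;b=0
    for i in ii:
        o,d=ray(*obs[i]);Q=np.eye(3)-np.outer(d,d);A=A+Q;b=b+Q@o
    X=np.linalg.solve(A,b);q=st(X);print(ii,q.round(1),"r",np.hypot(105-q[0],q[2]-42),"ang",np.arctan2(q[2]-42,105-q[0]),[ (proj(obs[i][0],X)-obs[i][1]).round(1).tolist() for i in ii])
S=cam("side")
for t in (.35,.41,.45,.5,.55,.6,.65):
    print(t,*[((proj(S,w(p,(105-r*np.cos(t),110,42+r*np.sin(t))))+.4-[205,185])*6).round().tolist() for r in (80,108,126)])
```

```text
side0 21 [260.4 234.5] [[254.8000030517578, 236.60000610351562], [266.1000061035156, 229.60000610351562], [267.3999938964844, 231.6999969482422], [256.1000061035156, 238.8000030517578]]
s5 20 [262.6 233.6] [[256.6000061035156, 235.39999389648438], [266.6000061035156, 229.60000610351562], [268.20001220703125, 232.3000030517578], [258.20001220703125, 238.0]]
top0 31 [217.  195.2] [[215.0, 188.0], [218.0, 188.0], [218.0, 200.0], [215.0, 200.0]]
w4 388 [365.3  65.7] [[347.79998779296875, 70.0], [349.5, 54.79999923706055], [392.3999938964844, 59.599998474121094], [390.70001220703125, 74.69999694824219]]
[0, 2] [  7.9 109.  101.8] r 114.01358967746324 ang 0.5521010599003826 [[1.1, 0.2], [-0.1, -1.1]]
[0, 3] [  7.3 108.7 101.2] r 114.27632736113011 ang 0.5450111425634407 [[1.4, 0.3], [4.9, -0.0]]
[0, 2, 3] [  6.7 108.9 101.3] r 114.80208239199122 ang 0.5426752290753768 [[1.6, 0.4], [-0.0, -0.5], [4.0, -0.3]]
0.35 [285.0, 373.0] [353.0, 354.0] [398.0, 342.0]
0.41 [280.0, 363.0] [347.0, 340.0] [390.0, 326.0]
0.45 [276.0, 356.0] [342.0, 331.0] [384.0, 315.0]
0.5 [271.0, 348.0] [335.0, 320.0] [377.0, 302.0]
0.55 [266.0, 340.0] [328.0, 309.0] [368.0, 289.0]
0.6 [260.0, 332.0] [320.0, 299.0] [359.0, 277.0]
0.65 [253.0, 325.0] [311.0, 288.0] [349.0, 264.0]
```

```bash
cat > ptr.py <<'E'
from h import *
import sys
p=np.load("st.npy");S=cam("side")
def P(r,t,y=110):return proj(S,w(p,(105-r*np.cos(t),y,42+r*np.sin(t))))
from scipy.optimize import least_squares
def inv(uv,off=(0,0)):
    s=least_squares(lambda z:P(z[0],z[1])-uv+off,[100,.3]).x;return s.round(3)
def dark(n,t):
    g=cv2.imread(f"pics/{n}.png").max(2).astype(float);c=P(98,t);u,v=c.round().astype(int);
    sub=g[v-7:v+8,u-12:u+13];print(n,"pred",c.round(1),"min",sub.min())
    print(sub[:, :].astype(int)) if len(sys.argv)>1 else None
    m=sub<65;ys,xs=np.nonzero(m);return np.array([xs.mean()+u-12,ys.mean()+v-7]),len(xs),xs.max()+u-12
if __name__=="__main__":
    for n,t in (("side0",0),("s5",.41)):
        d=dark(n,t);print(d,inv(d[0]))
    for n in("side0","s5"):
        g=red(cv2.cvtColor(cv2.imread(f"pics/{n}.png"),cv2.COLOR_BGR2RGB))[225:245,250:275];ys,xs=np.nonzero(g);print("mark",inv(np.array([xs.mean()+250,ys.mean()+225])))
E
python3 ptr.py v
```

```text
side0 pred [262.2 257.1] min 43.0
[[168 167 167 166 165 164 163 162 162 159 158 157 157 158 161 161 151 143
  141 145 157 165 165 157 151]
 [167 167 166 166 165 164 163 163 163 162 162 161 162 162 164 159 148 146
  150 159 164 166 167 163 165]
 [165 164 164 165 165 164 157 149 146 146 146 146 147 147 149 149 153 161
  166 167 169 169 168 166 163]
 [153 155 157 157 157 153 132 102  90  90  90  90  92  97 102 111 133 155
  160 163 168 168 167 164 162]
 [122 127 131 134 135 129 103  64  44  44  43  43  45  51  56  71 109 137
  146 156 164 167 166 163 159]
 [105 106 105 105 105  98  81  67  70  71  70  69  72  77  74  81 116 147
  158 162 166 167 166 163 151]
 [131 128 123 120 120 118 114 117 125 127 126 124 127 132 127 123 134 151
  159 162 165 167 167 162 142]
 [158 157 156 155 155 157 158 159 161 162 162 161 161 161 159 156 153 149
  142 145 154 156 161 162 139]
 [153 154 153 155 156 159 160 159 160 164 165 164 163 163 162 160 154 144
  135 129 131 135 148 159 141]
 [118 121 121 122 128 133 133 132 135 145 151 148 146 146 147 145 143 141
  139 138 137 139 146 149 131]
 [ 91  92  92  9
[... 1601 characters left out ...]
  45  43  44  45  51  80
  123 156 166 167 167 167 166]
 [ 87  74  63  56  54  52  52  51  50  48  48  47  47  45  46  47  50  70
  109 143 154 160 165 166 166]
 [ 81  75  67  63  63  63  62  61  62  62  61  57  56  55  54  57  58  64
   85 113 135 150 164 166 167]
 [ 82  81  78  77  79  77  76  76  76  76  76  72  69  68  68  69  70  70
   84 120 151 162 166 168 168]
 [ 83  82  82  83  82  82  83  83  83  82  82  81  81  80  80  80  80  81
   91 122 152 159 158 159 164]
 [ 82  83  83  83  83  82  82  83  83  83  83  82  82  83  83  84  84  83
   89 107 128 139 141 145 156]]
(array([255.9137931 , 245.24137931]), 58, np.int64(263)) [89.921  0.362]
mark [112.602   0.57 ]
mark [118.352   0.567]
```

>>> arm_command(steps=[[[0,0,0.04,-0.03,0,0,0],[0,0,0.058,-0.042,0,0,0],[0,0,0.058,-0.04,0,0,0],[0,0,0.059,-0.039,0,0,0],[0,0,0.06,-0.037,0,0,0],[0,0,0.04,-0.025,0,0,0],[0,0,0,0,0,0,0]]])

```text
time_s: 11.82
eef_pos: [557.7, 328.3, 194.2]
ee_rot: [0.0, 0.654, 0.757, -0.0]
force: [-4.7, -5.8, 2.5]
grip_width: 0.125
grip_force: 39.2
```

```bash
python3 lift.py
python3 - <<'E'
from h import *
p=np.load("st.npy")
a=capture("side");save("s6",a);C=cam("wrist");b=capture("wrist");save("w6",b)
m=red(b)
n,l,stt,ce=cv2.connectedComponentsWithStats(m.astype(np.uint8));print([(stt[i].tolist(),ce[i].round(1).tolist()) for i in range(1,n) if stt[i,4]>15])
for t in(.45,.5,.55,.6):print(t,proj(C,w(p,(105-108*np.cos(t),110,42+108*np.sin(t)))).round(1),proj(C,w(p,(105-126*np.cos(t),110,42+126*np.sin(t)))).round(1))
E
```

```text
[557.69815228 328.28465381 194.21697366] 0.12494011862054123 39.17446553707123 [-4.7 -5.8  2.5]
bar rel -94.63867515604012 157.216971593747 angle by arm 0.5174652151335696
[([251, 53, 50, 19, 439], [270.1, 63.3]), ([129, 137, 19, 17, 199], [138.8, 145.1])]
0.45 [276.9  63.7] [251.8  62.3]
0.5 [280.5  62.8] [255.5  61.1]
0.55 [284.6  61.8] [259.9  59.9]
0.6 [289.3  60.9] [265.   58.7]
```

Run:
```python
import cv2,numpy as np
a=cv2.imread("pics/s6.png")[222:257,243:278];b=cv2.imread("pics/w6.png")[35:95,230:320]
r=lambda i,f:cv2.resize(i,None,fx=f,fy=f,interpolation=cv2.INTER_CUBIC)
c=np.zeros((420,800,3),np.uint8);A=r(a,10);B=r(b,5);c[:350,:350]=A;c[:300,350:800]=B;cv2.imwrite("pics/c6.png",c)
```

View pics/c6.png

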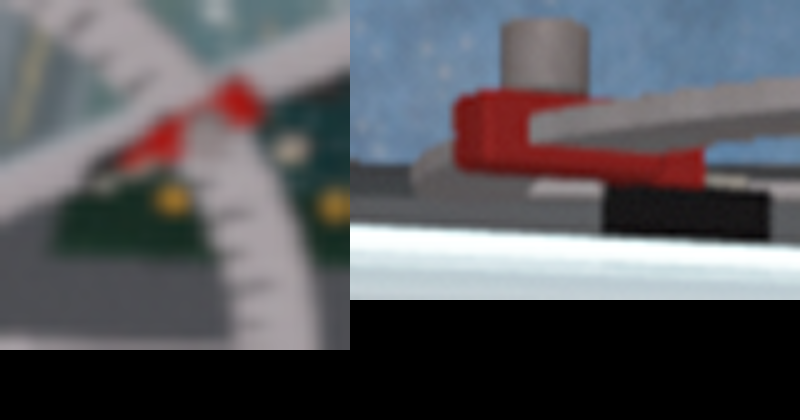

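The side part shows the pointer's white line at about (105,182), a little below the mark's axis, whose tip is at about (125,158). The wrist part shows the red tip just above the black pointer, so the hood is slightly below the mark. Next, a subpixel comparison.

Run:
```python
from ptr import *
def cent(img,us,vs,wt):
    out=[]
    for u in us:
        k=wt(img[vs[0]:vs[1],u].astype(float));k=np.clip(k,0,None);v=(k*np.arange(*vs)).sum()/k.sum();out.append((u,round(v,2),*inv(np.array([u,v]))))
    return out
for n in("side0","s5","s6"):
    i=cv2.cvtColor(cv2.imread(f"pics/{n}.png"),cv2.COLOR_BGR2RGB)
    print(n,"red");[print("  ",o) for o in cent(i,range(254,270),(226,243),lambda c:c[:,0]-c[:,1:].max(1)-40)]
i=cv2.imread("pics/s6.png");g=i.max(2);print("cols 248..262");
for v in range(233,248):print(v,g[v,248:263])
print([ (t,P(90,t).round(1).tolist()) for t in(.45,.5,.55,.6)])
```

```text
side0 red<stdin>:5: RuntimeWarning: invalid value encountered in scalar divide
Traceback (most recent call last):
  File "ptr.py", line 7, in inv
    s=least_squares(lambda z:P(z[0],z[1])-uv+off,[100,.3]).x;return s.round(3)
      ~~~~~~~~~~~~~^^^^^^^^^^^^^^^^^^^^^^^^^^^^^^^^^^^^^^^
ValueError: Residuals are not finite in the initial point.
```

Run:
```python
from ptr import *
np.set_printoptions(suppress=True,linewidth=150)
for n in("side0","s5","s6"):
    i=cv2.cvtColor(cv2.imread(f"pics/{n}.png"),cv2.COLOR_BGR2RGB).astype(float);print(n)
    for u in range(254,270):
        c=i[226:243,u];k=np.clip(c[:,0]-c[:,1:].max(1)-40,0,None)
        if k.sum()>60:
            v=(k*np.arange(226,243)).sum()/k.sum();print("  ",u,round(v,2),round(k.sum()),inv(np.array([u,v])))
g=cv2.imread("pics/s6.png").max(2);print("cols 248..262");
for v in range(233,248):print(v,g[v,248:263])
print([ (t,P(90,t).round(1).tolist()) for t in(.45,.5,.55,.6)])
```

```text
side0
   255 237.06 100 [98.34   0.576]
   256 236.79 211 [100.699   0.571]
   257 236.31 194 [103.37   0.57]
   258 235.97 200 [105.83    0.566]
   259 235.48 279 [108.502   0.565]
   260 235.15 237 [110.947   0.562]
   264 231.22 116 [124.466   0.595]
   265 231.1 251 [126.578   0.588]
   266 231.14 436 [128.448   0.578]
   267 231.36 372 [130.07    0.565]
   268 231.61 142 [131.679   0.553]
s5
   256 237.03 66 [100.348   0.565]
   257 236.33 110 [103.344   0.569]
   258 235.81 196 [106.062   0.569]
   259 235.56 277 [108.392   0.564]
   260 235.32 237 [110.705   0.558]
   265 231.63 173 [125.798   0.579]
   266 231.77 310 [127.535   0.567]
   267 231.96 273 [129.236   0.555]
   268 232.04 89 [131.083   0.545]
s6
   256 237.05 92 [100.313   0.565]
   257 236.37 129 [103.278   0.568]
   258 235.87 207 [105.977   0.568]
   259 235.57 279 [108.377   0.564]
   260 235.3 235 [110.738   0.559]
   265 231.64 173 [125.781   0.579]
   266 231.81 308 [127.487   0.567]
   267 232.05 282 [129.101   0.554]
   268 232.3 125 [130.729   0.541]
cols 248..262
233 [111 121 129 128 128 136 147 156 161
[... 269 characters left out ...]
152 154 153 155 152]
238 [166 164 155 130  90  66  81 117 141 137 118 112 124 145 156]
239 [164 161 145 108  80  83  89  99 104  93  74  73  94 122 145]
240 [157 146 127  93  91 100  85  67  62  58  62  84 104 107 116]
241 [128 100  78  60  63  69  60  48  45  49  69 117 142 125 118]
242 [ 87  62  48  45  44  45  45  45  44  47  66 111 135 116 100]
243 [67 54 47 44 45 44 43 44 44 46 49 62 75 65 71]
244 [62 49 44 43 45 44 44 44 44 44 44 45 46 46 54]
245 [61 49 47 47 47 46 46 46 45 46 45 44 44 44 51]
246 [61 55 52 54 52 51 50 51 49 47 46 46 45 46 50]
247 [67 64 63 63 62 62 62 62 61 59 57 54 55 56 59]
[(0.45, [254.5, 242.5]), (0.5, [253.6, 240.9]), (0.55, [252.5, 239.4]), (0.6, [251.4, 238.0])]
```

>>> arm_command(steps=[[[0,0,0.03,-0.018,0,0,0],[0,0,0.03,-0.018,0,0,0],[0,0,0.026,-0.015,0,0,0],[0,0,0,0,0,0,0],[0,0,0,0,0,0,0]]])

```text
time_s: 12.55
eef_pos: [562.0, 328.9, 197.0]
ee_rot: [0.001, 0.654, 0.757, -0.0]
force: [-4.0, -5.9, 4.0]
grip_width: 0.125
grip_force: 39.1
```

```bash
python3 lift.py
python3 - <<'E'
from ptr import *
np.set_printoptions(suppress=True,linewidth=150)
a=capture("side");save("s7",a);g=a.max(2);b=capture("wrist");save("w7",b);C=cam("wrist")
print("red");i=a.astype(float)
for u in range(254,270):
    c=i[226:243,u];k=np.clip(c[:,0]-c[:,1:].max(1)-40,0,None)
    if k.sum()>60:
        v=(k*np.arange(226,243)).sum()/k.sum();print("  ",u,round(v,2),inv(np.array([u,v])))
for v in range(233,247):print(v,g[v,246:262])
for u,v in((252,240),(252,239),(253,240),(253,239),(254,239),(251,240),(250,240),(250,241)):print(u,v,inv(np.array([u,v])))
for n in("w6","w7"):
    k=cv2.imread(f"pics/{n}.png");m=red(cv2.cvtColor(k,cv2.COLOR_BGR2RGB))[30:100,225:330];d=(k.max(2)<50)[60:90,240:340]
    y,x=np.nonzero(m);y2,x2=np.nonzero(d);print(n,x.min()+225,x.max()+225,y.min()+30,y.max()+30,"dark",len(x2),x2.min()+240,x2.max()+240,y2.min()+60,y2.max()+60)
E
```

```text
[561.98306892 328.86563419 196.9668108 ] 0.12528269889217425 39.09377932548523 [-4.  -5.9  4. ]
bar rel -90.31711381828558 159.9668078073099 angle by arm 0.5453436760048053
red
   256 236.99 [100.414   0.566]
   257 236.32 [103.357   0.57 ]
   258 235.82 [106.043   0.569]
   259 235.56 [108.39    0.564]
   260 235.29 [110.752   0.559]
   265 231.61 [125.822   0.579]
   266 231.8 [127.495   0.567]
   267 232.04 [129.123   0.554]
   268 232.24 [130.815   0.542]
233 [106 108 115 128 140 146 150 159 161 161 157 152 142 136 146 145]
234 [111 119 132 145 156 161 162 161 156 146 132 125 130 140 151 147]
235 [130 143 155 161 163 161 157 145 127 105  99 125 150 159 157 148]
236 [156 162 165 164 161 149 128 101  81  85 110 136 153 159 157 150]
237 [166 165 165 163 146 114  81  68  84 111 129 136 138 140 151 154]
238 [166 166 165 160 135  90  76  92 111 124 119 100  88  97 120 144]
239 [165 163 159 147 122  85  93 104  92  79  68  53  57  68  93 123]
240 [159 150 136 107  78  57  63  70  60  48  44  47  59  84 104 107]
241 [138 117  95  68  51  43  45  46  45  43  45  48  70 118 143 126]
242 [100  87  72  55  47  44  45  44  45  45  44  47  65 112 135 115]
243 [84 79 67 53 46 44 44 45 44 45 44 45 50 63 76 65]
244 [82 76 62 50 46 45 44 45 45 44 44 45 46 45 46 45]
245 [82 74 61 51 48 46 46 46 46 45 45 44 45 44 44 45]
246 [81 72 62 55 53 52 53 50 51 50 50 48 47 46 46 45]
252 240 [88.103  0.543]
252 239 [89.56   0.568]
253 240 [90.115  0.53 ]
253 239 [91.541  0.555]
254 239 [93.536  0.543]
251 240 [86.105  0.555]
250 240 [84.12   0.569]
250 241 [82.656  0.542]
w6 251 300 53 71 dark 312 281 313 72 82
w7 245 293 54 72 dark 294 276 308 72 82
```

>>> arm_command(steps=[[[0,0,0.018,-0.01,0,0,0],[0,0,0,0,0,0,0],[0,0,0,0,0,0,0],[0,0,0,0,0,0,0]]])

```text
time_s: 13.15
eef_pos: [562.8, 329.0, 197.4]
ee_rot: [0.0, 0.654, 0.757, -0.0]
force: [-5.8, -6.2, 3.1]
grip_width: 0.121
grip_force: 39.1
```

```bash
python3 lift.py
python3 - <<'E'
from h import *
a=capture("side");g=a.max(2)
for v in range(234,244):print(v,g[v,246:262])
E
```

```text
[562.79456742 329.00806975 197.44950665] 0.12109137237821865 39.09737706184387 [-5.8 -6.2  3.1]
bar rel -89.49248373416859 160.44950395103862 angle by arm 0.5505440088721659
234 [113 120 132 147 159 163 161 157 149 130 114 119 129 140 152 145]
235 [133 146 157 164 163 158 148 131 108  90  91 123 150 158 157 147]
236 [159 163 165 165 157 137 109  86  69  81 110 136 153 159 157 150]
237 [165 166 167 161 144 108  73  66  78 105 129 137 136 141 150 154]
238 [166 166 164 157 132  85  70  86 100 115 117  98  87  97 121 144]
239 [164 162 155 142 114  73  74  87  81  73  66  52  56  67  93 123]
240 [149 144 128  97  71  53  55  60  55  48  45  47  58  83 104 107]
241 [111 101  88  63  49  45  45  45  45  44  45  47  69 117 142 127]
242 [ 88  81  70  55  47  44  44  45  43  44  45  47  66 111 135 115]
243 [83 79 66 53 46 45 44 43 44 44 44 46 51 62 76 65]
```

```bash
python3 -c "
from rig import *
print(finish_job())"
```

```text
the job is handed in; nothing more can be done
None
```

The catch is turned about 1.5 rad, clear of the lip, and the hood is held by the bar at about 0.55 rad, with the pointer on the red mark to within about 0.01 rad by camera; I handed the job in at about 13 s.

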